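Take the V-block out of the tilt-out bin

ROBOT

A 7-joint arm with a two-finger parallel gripper is mounted at the origin on the work surface. World frame = base frame: x ahead of the robot, y to its left, z up, the work surface at z = 0. Lengths are in m, angles in rad, forces in N, time in s.
With the tool pointing down it reaches from about 0.35 to 0.9 m from the base axis. Payload 7.2 kg.
Tool frame: the origin (TCP) lies midway between the tips of the shut fingers; the grasp point (between the pads) lies 19 mm behind it; z points along the fingers, x is the direction in which the jaws open and shut, and the axes are right-handed (so a half turn about z gives the same grasp; the last joint's range is limited). The gripper opens to 85 mm and grips with 20 to 120 N. Pads are 22 mm wide; open, the fingers measure 114 mm over their backs; the gripper's body (76 mm by 85 mm) begins 54 mm behind the grasp point. The pads swing forward as they close: fully open they stand 13 mm farther back than shut.
Start: joints at [-1.171, 0.411, -0.013, 1.596, 0.006, 1.134, -0.082], TCP at [0.282, 0.558, 0.231] pointing down, gripper open.
Joint ranges: [-2.95, 2.95], [-0.29, 1.99], [-1.47, 1.44], [0.14, 2.54], [-1.03, 4.17], [0.13, 1.85], [-2.86, 2.86]. Speed limits (rad/s): [2.39, 2.39, 3.01, 3.01, 3.14, 3.14, 3.14].

INTERFACE

Orientations are given as a rotation vector (axis times angle).
In Python, from rig import env gives the robot as it stands. The module is installed in compiled form; this text tells all that it offers.
- The arm moves only by the shell command python3 -m crank 'ROWS' [OPENING]. ROWS is JSON, a list that holds one entry, the list of rows, each a list of 6 numbers: the shift along the tool's x, y, z in m, then the turn, a rotation vector about the tool's x, y, z in rad. A call has 1 to 10 rows; each row is the pose to reach, as a shift and turn from the pose measured when the call began, along the tool's axes at that moment; what a row does not reach only later rows make up. A row lasts 1/8 s, in which the tool goes at most 62.5 mm and 10.7 degrees, less where a joint would pass 70% of its speed; a pose out of reach is approached as far as the arm can. A call with a gripper value outside its range is refused whole. OPENING is the gripper's target within -1 to 1 (fully open at 1, half-way at 0, shut at -1), set as the call begins (- or left out, the last holds). The fingers move at their own pace and stop on an object; the grip force is fixed at half the most. Time passes only in rows, so rows that repeat a pose let the fingers close. It gives the time, the measured TCP pose, the force and the opening at its end, in the units of the state.
- env.state(): the state, without advancing time (a new reading comes with each control period).
- env.read_camera(name): name is "side" or "top" or "wrist"; returns a dict with "img" (384x512x3 uint8, blue, green, red), "K" (3x3 intrinsics, pixels), "rvec" (rotation vector, rad) and "tvec" (3), from world to camera coordinates, as OpenCV has them; the wrist camera has in their place "mount" (4x4, takes a point from camera to tool coordinates, whose origin is the TCP and whose axes are the tool frame's). Camera axes: x right, y down, z forward; pixel columns grow to the right and rows downward; lengths in m; the calibration is good to about 2 mm. The wrist camera is an equidistant fisheye: a pixel r from the principal point sees the ray r / f radians off the axis. A picture is of the moment at which its call begins: read the wrist's pose just before it. There is no depth.
- env.finish_job(): hands the job in, once; it reports no verdict.
The state is a dict: "t": time; "joint_positions": joint angles; "joint_vel": joint speeds; "effort": joint torques, N m; "ee_pos": TCP position; "tcp_rot": TCP orientation; "ft_force": force on the tool from outside, world axes, zero at the start; "torque": the same for the moment, N m; "finger_gap": finger opening in m.
Only numpy, scipy, OpenCV 4.12 (cv2) and the standard library are available. Lean on these libraries where they do the work, as an engineer would, in place of code of your own. Each camera call takes 0.05 s, during which the arm holds its last target. There are 200 camera calls.

TASK

Tilt the wider of the two grey tilt-out bins all the way forward, take the steel V-block (the piece with the groove, not the plain bar beside it) out of it, and set it down gently in the shallow black tray, letting go only when it is down at the tray's floor.

Things in the scene. Friction and masses are not known exactly. Their poses are not given: they have to be found in the camera images.
- wide_bin (a joint): Tilt of the wider of two grey tilt-out bins in fixed housings. 0 shut (front upright), 1.22 rad at the stop, front's top down towards the robot. Pivot line level, 20 mm above the desk, at the front's foot. 1 to 4 N at the lip; past halfway it sinks on by itself and stays. Inside: 210 mm wide, 71 deep, floor 30 above the pivot, side walls 40 (88 near the front), back edge 15; no top.
- wide_bin_lip (a point): Lip: middle of the top edge of the wide bin's front (8 mm plate, 232 mm wide; other bin 132), on its inner face; moves with the bin. y along the lip, z up the front from the pivot (185 mm below), x from the front into the bin. Shut, the lip's top 40 mm stand free above the housing's flat roof (165 mm above the desk, 115 mm deep, starting at the inner face): room for fingers behind the lip.
- vblock: Steel V-block 36 (x) x 34 (y) x 50 mm (z), 0.35 kg, loose, origin at its centre; V groove 26 wide, 13 deep along x in its top (+z). Grasp its flat y faces. Stands on the wide bin's floor near one side, groove up, y about along the lip; once tilted it leans on the front's inner face, groove towards the lip. The unwanted plain steel bar (40 x 20 x 16) lies about 90 mm beside it.
- tray: Shallow black plastic tray, fixed to the desk, to the robot's left, 150 x 150 mm outside, 18 mm high, walls and floor 5 mm thick (inside 140 x 140 mm, floor 5 mm above the desk). Origin: centre of its underside, on the desk; z up, x and y along its sides.
There are look-alikes about, which are no part of the job. Of the things that look like the tray, the smaller one is meant.

How it is judged:
On the way:
1. the wide bin is tilted forward (at least 1.05 rad of 1.22) with the V-block still in it (value of joint wide_bin above 1.05 rad and distance between vblock and wide_bin_lip below 0.18 m), for 0.2 s.
At the end, for the whole second after the job is handed in: The V-block lies at rest on the tray's floor, any face down (its centre within 65 mm of the tray's centre along each of the tray's sides and less than 37 mm above the tray's underside), released. The bin may stay tilted or be shut (x of vblock in the frame of tray between -0.065 and 0.065 m and y of vblock in the frame of tray between -0.065 and 0.065 m and z of vblock in the frame of tray below 0.037 m and linear speed of vblock below 0.02 m/s and contact force between vblock and tray above 0.5 N); the robot touches nothing.
It fails at once if the V-block is let go of more than about 40 mm above the tray's floor, over the tray (horizontal distance between vblock and tray below 0.1 m and z of vblock in the frame of tray above 0.075 m and contact force between the fingers and vblock below 0.05 N).
It also fails if it takes over 61 s, if anything falls off the work surface, if the arm or the gripper's body presses on something with over 40 N, if the wrist force passes 120 N, or if a joint passes its speed limit or range.

## Working session

There is one attempt and no reset: what is moved stays moved. The work goes in short steps, Python scripts to look and compute and a shell command to move; the robot and the scene stay as the last step left them, time stands still between calls to the robot, and variables do not carry over. Pictures are saved under pics/ and viewed, about 8 in all and at most 12, crops included, and the job is handed in when it is done.

```bash
mkdir -p pics; cat > h.py <<'E'
import numpy as np, cv2
from scipy.spatial.transform import Rotation as R
from rig import env
def st():
    s=env.state(); return s,np.array(s['ee_pos']),R.from_rotvec(s['tcp_rot'])
def ray(c,uv,s=None):
    K=np.array(c['K'],float); uv=np.array(uv,float)
    if 'mount' in c:
        d=(uv-K[:2,2])/[K[0,0],K[1,1]]; r=np.linalg.norm(d)
        v=np.array([*(np.sin(r)*d/max(r,1e-9)),np.cos(r)])
        M=np.array(c['mount']); p=np.array(s['ee_pos']); Q=R.from_rotvec(s['tcp_rot']).as_matrix()
        return p+Q@M[:3,3], Q@M[:3,:3]@v
    Q=cv2.Rodrigues(np.array(c['rvec'],float))[0]; t=np.array(c['tvec'],float).ravel()
    return -Q.T@t, Q.T@np.array([*((uv-K[:2,2])/[K[0,0],K[1,1]]),1])
def onz(c,uv,z,s=None):
    o,d=ray(c,uv,s); return o+d*(z-o[2])/d[2]
def cross(c1,u1,c2,u2,s=None):
    o,d=ray(c1,u1,s);p,e=ray(c2,u2,s); d=d/np.linalg.norm(d);e=e/np.linalg.norm(e)
    k=np.linalg.lstsq(np.c_[d,-e],p-o,rcond=None)[0]; a,b=o+k[0]*d,p+k[1]*e
    return (a+b)/2,np.linalg.norm(a-b)
def proj(c,P):
    return cv2.projectPoints(np.array(P,float).reshape(-1,1,3),np.array(c['rvec'],float),np.array(c['tvec'],float),np.array(c['K'],float),None)[0][:,0]
def rel(pos,rot=None):
    "target -> row from current pose"
    s,p,q=st(); d=q.inv().apply(np.array(pos)-p); w=(q.inv()*rot).as_rotvec() if rot is not None else np.zeros(3)
    return np.round(d,3),np.round(w,3)
E
python3 - <<'E'
from h import *
import pickle
s,p,q=st(); print({k:np.round(v,3) for k,v in s.items()}); print(q.as_matrix().round(3))
D={'s':s}
for n in('top','side','wrist'):
    D[n]=env.read_camera(n); c=D[n]; print(n,np.array(c['K']).round(1).tolist(),np.array(c.get('mount',0)).round(3).tolist(), ray(c,(256,192),s))
    cv2.imwrite(f'pics/{n}0.png',c['img'])
pickle.dump(D,open('d0.pkl','wb'))
a=np.hstack([D['top']['img'],D['side']['img']]) 
cv2.imwrite('pics/both0.png',np.vstack([D['top']['img'],D['side']['img']])[:, :])
E
```

```text
{'t': np.float64(0.0), 'joint_positions': array([-1.171,  0.412, -0.013,  1.597,  0.006,  1.134, -0.082]), 'joint_vel': array([ 0.   , -0.001, -0.   ,  0.   ,  0.   ,  0.002, -0.001]), 'effort': array([-0.0000e+00, -6.0062e+01,  6.8200e-01, -2.9941e+01,  1.4000e-02,
        1.0000e-02, -0.0000e+00]), 'ee_pos': array([0.282, 0.557, 0.23 ]), 'tcp_rot': array([ 2.675e+00,  1.646e+00, -2.000e-03]), 'ft_force': array([-0.405,  0.301,  0.205]), 'torque': array([ 0.017, -0.035,  0.007]), 'finger_gap': np.float64(0.086)}
[[ 0.451  0.893 -0.001]
 [ 0.893 -0.451 -0.001]
 [-0.002  0.    -1.   ]]
top [[440.1, 0.0, 251.8], [0.0, 440.1, 185.0], [0.0, 0.0, 1.0]] 0 (array([0.26929056, 0.04487076, 1.21312893]), array([ 0.11577048, -0.03865363, -0.99269716]))
side [[472.6, 0.0, 259.9], [0.0, 472.6, 187.8], [0.0, 0.0, 1.0]] 0 (array([ 0.32193025, -0.94608262,  1.04310329]), array([ 0.07009184,  0.7364602 , -0.67295034]))
wrist [[297.3, 0.0, 254.8], [0.0, 297.3, 195.7], [0.0, 0.0, 1.0]] [[1.0, -0.0, -0.001, 0.0], [0.001, 0.957, 0.289, -0.073], [0.001, -0.289, 0.957, -0.143], [0.0, 0.0, 0.0, 1.0]] (array([0.21652458, 0.59058751, 0.37354689]), array([ 0.24843418, -0.12339914, -0.96075653]))
```

View pics/top0.png

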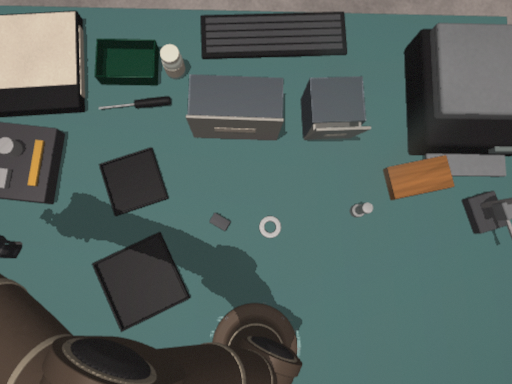

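View pics/side0.png

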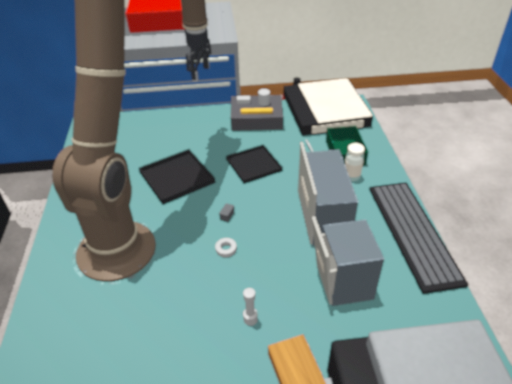

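Top view: wide bin at (237,107), narrower bin (look-alike) at (337,107); black trays: smaller at (134,181) (meant), larger at (141,281); a green box at (127,62). Now one close crop.

```bash
python3 - <<'E'
from h import *
import pickle
D=pickle.load(open('d0.pkl','rb')); t,s=D['top'],D['side']
a=cv2.resize(t['img'][65:150,180:290],None,fx=5,fy=5,interpolation=cv2.INTER_CUBIC)  #550x425
b=cv2.resize(s['img'][135:250,290:365],None,fx=3.3,fy=3.7,interpolation=cv2.INTER_CUBIC)
o=np.zeros((430,800,3),np.uint8); o[:a.shape[0],:a.shape[1]]=a; o[:b.shape[0],551:551+b.shape[1]]=b[:430,:249]
cv2.imwrite('pics/c1.png',o)
# tray
g=t['img'].max(2); m=((g<45)*255).astype(np.uint8); m[:140]=0;m[220:]=0;m[:,:90]=0;m[:,180:]=0
cs,_=cv2.findContours(m,0,2); c=max(cs,key=cv2.contourArea); r=cv2.minAreaRect(c); print('tray',r,cv2.contourArea(c))
B=cv2.boxPoints(r); P=np.array([onz(t,b,.018) for b in B]); print(P.round(3),P.mean(0),[np.linalg.norm(P[i]-P[i-1]).round(3) for i in range(4)])
for uv in [(190,136),(283,138),(237,138)]: print(uv,onz(t,uv,.2).round(3),onz(t,uv,.205).round(3))
E
```

```text
tray ((133.03955078125, 181.5313262939453), (53.81258010864258, 56.33111572265625), 72.07208251953125) 299.5
[[0.48  0.43  0.018]
 [0.53  0.287 0.018]
 [0.389 0.237 0.018]
 [0.34  0.379 0.018]] [0.4346603  0.33316134 0.018     ] [np.float64(0.148), np.float64(0.152), np.float64(0.15), np.float64(0.15)]
(190, 136) [0.518 0.161 0.2  ] [0.517 0.161 0.205]
(283, 138) [ 0.516 -0.058  0.2  ] [ 0.515 -0.057  0.205]
(237, 138) [0.515 0.051 0.2  ] [0.514 0.051 0.205]
```

View pics/c1.png

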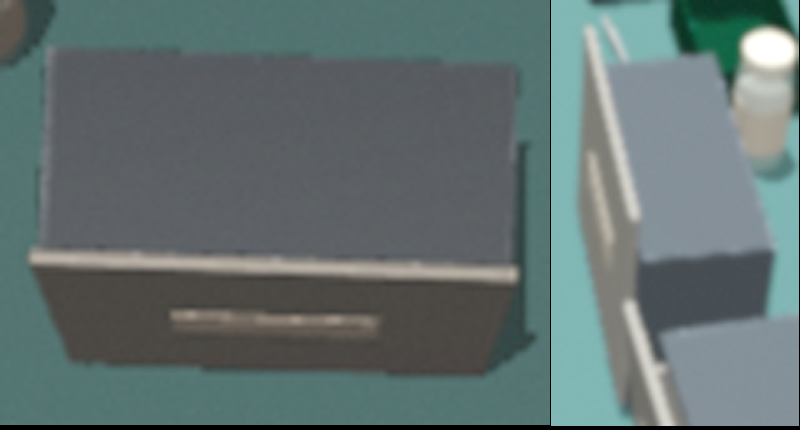

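The crop shows the shut wide bin: the lip's inner top edge runs from (186.4,115.4) to (283.6,118.8) in the top view, with a false handle mid-front. The chosen one is wider (≈0.23 m expected). Tray centre ≈ (0.435,0.333).

```bash
python3 - <<'E'
from h import *
import pickle
D=pickle.load(open('d0.pkl','rb')); t=D['top']
A=onz(t,(186.4,115.6),.205);B=onz(t,(283.6,118.8),.205); print(A,B,np.linalg.norm(A-B))
M=(A+B)/2; y=(A-B)/np.linalg.norm(A-B); x=np.cross(y,[0,0,1]); print(M,y,x,np.degrees(np.arctan2(x[1],x[0])))
# hook pose: tool down, jaw x axis along bin y (fingers both behind? no) 
s,p,q=st()
# gripper closed, pads plane: tool x along bin x or y
for nm,tx in(('x||lipy',y),('x||-lipy',-y),('x||binx',x),('x||-binx',-x)):
    rot=R.from_matrix(np.c_[tx,np.cross([0,0,-1],tx),[0,0,-1]])
    print(nm,rel(M+.03*x+[0,0,.1],rot))
E
```

```text
[0.56599627 0.17022372 0.205     ] [ 0.56169309 -0.05879337  0.205     ] 0.22905751339307465
[0.56384468 0.05571517 0.205     ] [0.01878648 0.99982352 0.        ] [ 0.99982352 -0.01878648  0.        ] -1.076449303031772
x||lipy (array([-0.308,  0.505, -0.074]), array([-0.   ,  0.001, -0.449]))
x||-lipy (array([-0.308,  0.505, -0.074]), array([2.000e-03, 0.000e+00, 2.693e+00]))
x||binx (array([-0.308,  0.505, -0.074]), array([1.000e-03, 1.000e-03, 1.122e+00]))
x||-binx (array([-0.308,  0.505, -0.074]), array([-1.00e-03,  1.00e-03, -2.02e+00]))
```

```bash
python3 -m crank '[[[-0.03,0.05,-0.02,0,0,-0.15],[-0.06,0.1,-0.04,0,0,-0.3],[-0.09,0.15,-0.06,0,0,-0.449],[-0.12,0.2,-0.074,0,0,-0.449],[-0.15,0.25,-0.074,0,0,-0.449],[-0.18,0.3,-0.074,0,0,-0.449],[-0.215,0.35,-0.074,0,0,-0.449],[-0.245,0.4,-0.074,0,0,-0.449],[-0.275,0.45,-0.074,0,0,-0.449],[-0.308,0.5,-0.074,0,0,-0.449]]]' -1
python3 - <<'E'
from h import *
x=np.array([.99982,-.01879,0]);y=np.array([.01879,.99982,0]);M=np.array([.5638,.0557,.205])
rot=R.from_matrix(np.c_[y,np.cross([0,0,-1],y),[0,0,-1]])
print(rel(M+.026*x+[0,0,.03],rot), rel(M+.026*x+[0,0,-.027],rot))
E
```

```text
t: 1.4
ee_pos: [0.5898, 0.0558, 0.305]
tcp_rot: [2.241, 2.201, -0.002]
ft_force: [0.5, -0.3, -0.6]
finger_gap: 0.0001
(array([-0.001,  0.   ,  0.07 ]), array([-0.001,  0.001,  0.001])) (array([-0.   ,  0.   ,  0.127]), array([-0.001,  0.001,  0.001]))
```

```bash
python3 -m crank '[[[0,0,0.04,0,0,0],[0,0,0.075,0,0,0],[0,0,0.1,0,0,0],[0,0,0.115,0,0,0],[0,0,0.125,0,0,0],[0,0,0.125,0,0,0]]]'
python3 - <<'E'
from h import *
c=env.read_camera('wrist'); cv2.imwrite('pics/w1.png',c['img'])
E
```

```text
t: 2.15
ee_pos: [0.5897, 0.0557, 0.1798]
tcp_rot: [2.241, 2.201, -0.002]
ft_force: [-0.1, -0.3, -0.2]
finger_gap: -0.0003
```

View pics/w1.png

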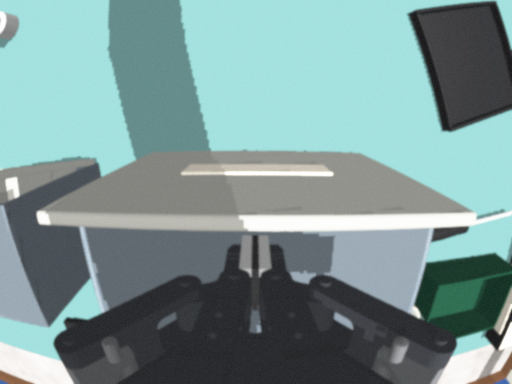

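Picture: fingertips (255,240) sit behind the lip's white edge (row 218), middle of the wide bin. Pull.

```bash
python3 -m crank '[[[0,-0.012,0,0,0,0],[0,-0.022,0,0,0,0],[0,-0.032,0.001,0,0,0],[0,-0.042,0.003,0,0,0],[0,-0.053,0.005,0,0,0],[0,-0.065,0.008,0,0,0],[0,-0.077,0.012,0,0,0],[0,-0.089,0.017,0,0,0],[0,-0.1,0.022,0,0,0],[0,-0.112,0.028,0,0,0]]]'
```

```text
t: 3.45
ee_pos: [0.4771, 0.0578, 0.1519]
tcp_rot: [2.241, 2.201, -0.002]
ft_force: [0.6, -0.8, -1.0]
finger_gap: -0.0
```

```bash
python3 -m crank '[[[0,-0.01,0.004,0,0,0],[0,-0.02,0.01,0,0,0],[0,-0.03,0.016,0,0,0],[0,-0.03,0.016,0,0,0],[0,-0.03,0.0,0,0,0],[0,-0.04,-0.05,0,0,0],[0,-0.1,-0.1,0,0,0],[0,-0.14,-0.15,0,0,0],[0,-0.14,-0.18,0,0,0],[0,-0.14,-0.18,0,0,0]]]' 1
python3 - <<'E'
from h import *
import pickle
D={}
for n in('top','side','wrist'):
    D['s']=env.state(); D[n]=env.read_camera(n)
pickle.dump(D,open('d1.pkl','wb'))
t=D['top']['img'][70:200,170:300]; t=cv2.resize(t,None,fx=3,fy=3,interpolation=cv2.INTER_CUBIC)
o=np.zeros((600,800,3),np.uint8); o[:384,:512]=D['wrist']['img']; 
t=cv2.resize(D['top']['img'][70:190,180:300],(288,288),interpolation=cv2.INTER_CUBIC); o[:288,512:]=t
u=cv2.resize(D['side']['img'][130:260,260:380],(288,312),interpolation=cv2.INTER_CUBIC); o[288:,512:]=u
cv2.imwrite('pics/w2.png',o)
E
```

```text
t: 4.7
ee_pos: [0.3383, 0.061, 0.3354]
tcp_rot: [2.239, 2.2, 0.01]
ft_force: [0.2, 0.4, -1.0]
finger_gap: 0.0854
```

View pics/w2.png

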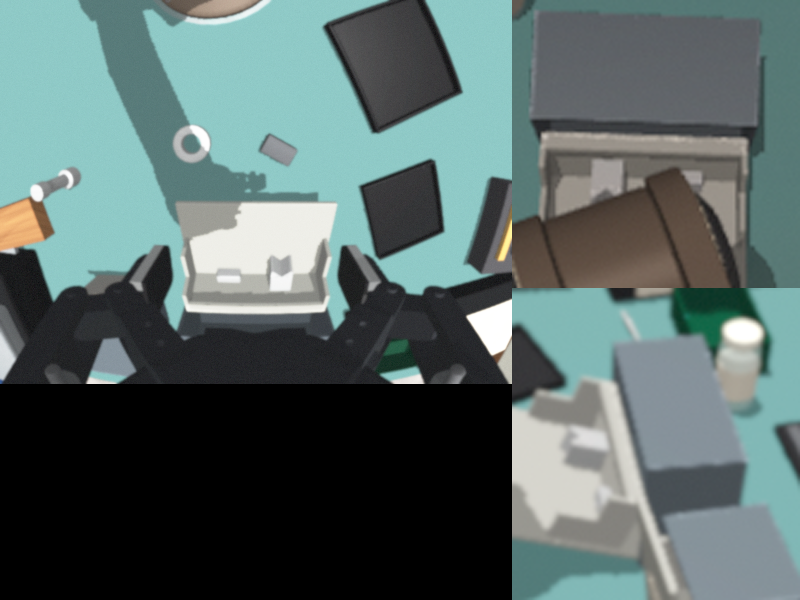

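Picture: bin fully tilted; V-block (notch seen) at wrist (281,272), plain bar at (228,276), lip edge (178,203)-(336,205). Locate the block.

```bash
python3 - <<'E'
from h import *
import pickle
D=pickle.load(open('d1.pkl','rb')); w,s,t,sd=D['wrist'],D['s'],D['top'],D['side']
cv2.imwrite('pics/c3.png',cv2.resize(w['img'][195:320,170:345],(800,571),interpolation=cv2.INTER_CUBIC))
for u in[(281,278),(270,278),(292,278),(228,276)]: print('w',u,onz(w,u,.0726,s).round(4))
print('t',onz(t,(219.6,142.9),.0726).round(4),'s',onz(sd,(292,194),.0726).round(4))
for u in[(178,203),(336,205)]: print('lip',onz(w,u,.084,s).round(4))
E
```

```text
w (281, 278) [0.524  0.0983 0.0726]
w (270, 278) [0.5234 0.0807 0.0726]
w (292, 278) [0.5248 0.116  0.0726]
w (228, 276) [0.5187 0.014  0.0726]
t [0.532  0.0974 0.0726] s [0.5302 0.0924 0.0726]
lip [ 0.3916 -0.0499  0.084 ]
lip [0.3988 0.1745 0.084 ]
```

View pics/c3.png

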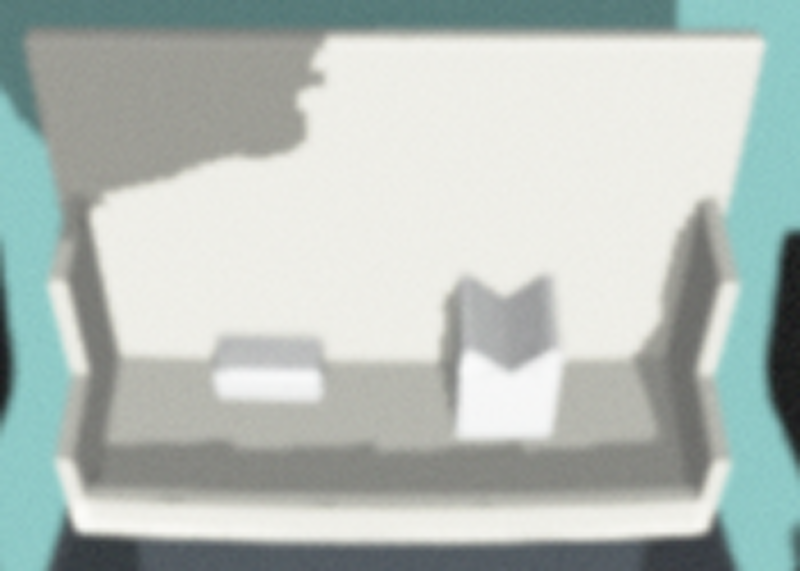

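```bash
cat >> h.py <<'E'
def pose(b,yaw=-.0188,):
    "tool x along lip y, tool tilted b so the wrist is nearer the robot"
    return R.from_euler('z',yaw)*R.from_matrix(np.array([[0,np.cos(b),np.sin(b)],[1,0,0],[0,np.sin(b),-np.cos(b)]]))
E
python3 - <<'E'
from h import *
import pickle
D=pickle.load(open('d1.pkl','rb')); w,s,t,sd=D['wrist'],D['s'],D['top'],D['side']
u=(281.1,281.2); print(onz(w,u,.0726,s).round(4), cross(w,u,t,(219.6,142.9),s),cross(w,u,sd,(292,194),s))
for v in [(508,352),(508,437)]:
  print(onz(w,(v[0]/4.571+170,v[1]/4.571+195),.0726,s).round(4))
# lip predicted height/pos: front inner line z along slope
a=1.22; xb=np.array([np.cos(a),0,np.sin(a)]); zb=np.array([-np.sin(a),0,np.cos(a)])
P=np.array([.564,0,.02])
for k in(.03,.08): print(k,P+k*zb+.036*xb)
for xp in(.564,.570):
  P=np.array([xp,.0985,.02]); g=P+.061*zb+.024*xb; r=pose(.2); tcp=g+.019*r.apply([0,0,1]); print(tcp.round(4), rel(tcp-.1*r.apply([0,0,1]),r), rel(tcp,r))
E
```

```text
[0.5302 0.0986 0.0726] (array([0.53279101, 0.09824405, 0.06879308]), np.float64(0.0013541476170424928)) (array([0.53221213, 0.09858293, 0.06773024]), np.float64(0.0021715815964214688))
[0.5127 0.0982 0.0726]
[0.5489 0.0991 0.0726]
0.03 [0.54819827 0.         0.06411695]
0.08 [0.5012433  0.         0.08129924]
[0.5187 0.0984 0.0449] (array([0.042, 0.161, 0.188]), array([-0.201,  0.001,  0.001])) (array([0.042, 0.181, 0.286]), array([-0.201,  0.001,  0.001]))
[0.5247 0.0984 0.0449] (array([0.042, 0.167, 0.188]), array([-0.201,  0.001,  0.001])) (array([0.042, 0.187, 0.286]), array([-0.201,  0.001,  0.001]))
```

```bash
python3 -m crank '[[[0.01,0.04,0.03,-0.1,0,0],[0.02,0.08,0.06,-0.2,0,0],[0.03,0.12,0.09,-0.2,0,0],[0.042,0.15,0.12,-0.2,0,0],[0.042,0.167,0.16,-0.2,0,0],[0.042,0.167,0.188,-0.2,0,0],[0.042,0.167,0.188,-0.2,0,0]]]' 0.4
python3 - <<'E'
from h import *
s=env.state(); w=env.read_camera('wrist'); cv2.imwrite('pics/w4.png',w['img'])
print(rel([.5247,.0984,.045],pose(.2)), s['joint_positions'],s['finger_gap'])
E
```

```text
t: 5.72
ee_pos: [0.5026, 0.098, 0.1396]
tcp_rot: [2.137, 2.098, 0.197]
ft_force: [-0.9, 0.5, -0.0]
finger_gap: 0.0599
(array([0.001, 0.002, 0.099]), array([-0.005,  0.003,  0.001])) [-0.44868316  0.23254056  0.13064794  2.12682356  0.06717174  0.60572601
  1.1765009 ] 0.059877506433305944
```

View pics/w4.png

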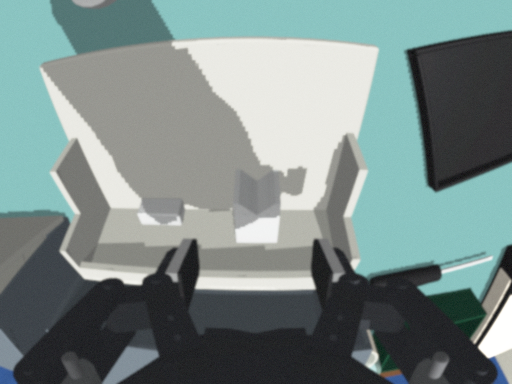

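Picture: block face centre (257,228), between the fingers (mid column 255); bar clear at (161,211). Triangulate once more with the earlier wrist view.

```bash
python3 - <<'E'
from h import *
import pickle
D=pickle.load(open('d1.pkl','rb')); w,s=D['wrist'],D['s']; c=env.read_camera('wrist'); s2=env.state()
def x2(u1,u2):
    o,d=ray(w,u1,s);p,e=ray(c,u2,s2); d/=np.linalg.norm(d);e/=np.linalg.norm(e)
    k=np.linalg.lstsq(np.c_[d,-e],p-o,rcond=None)[0]; return (o+k[0]*d+p+k[1]*e)/2,np.linalg.norm(o+k[0]*d-p-k[1]*e)
print(x2((281.1,281.2),(257.5,228)),x2((280.9,290.6),(257.5,242)))
for z in(.068,.0727): print(onz(c,(257.5,228),z,s2))
E
```

```text
(array([0.53215127, 0.09913734, 0.07621401]), np.float64(0.007356710540526828)) (array([0.54815555, 0.09903164, 0.07639485]), np.float64(0.0033955273104700236))
[0.54213633 0.09980893 0.068     ]
[0.53892386 0.09982835 0.0727    ]
```

```bash
python3 -m crank '[[[0.001,0.005,0.03,0,0,0],[0.001,0.006,0.055,0,0,0],[0.001,0.006,0.075,0,0,0],[0.001,0.006,0.088,0,0,0],[0.001,0.006,0.098,0,0,0],[0.001,0.006,0.098,0,0,0]]]'
```

```text
t: 6.58
ee_pos: [0.5298, 0.0992, 0.0479]
tcp_rot: [2.135, 2.096, 0.206]
ft_force: [0.7, 0.0, 0.2]
finger_gap: 0.0599
```

```bash
python3 -m crank '[[[0,0,0,0,0,0],[0,0,0,0,0,0],[0,0,0,0,0,0],[0,0,0,0,0,0],[0,0,0,0,0,0],[0,0,0,0,0,0]]]' -1
```

```text
t: 7.32
ee_pos: [0.5301, 0.0992, 0.0488]
tcp_rot: [2.135, 2.096, 0.207]
ft_force: [-2.7, -1.1, 5.9]
finger_gap: 0.0332
```

```bash
python3 -m crank '[[[0,0.002,-0.01,0,0,0],[0,0.006,-0.03,0,0,0],[0,0.012,-0.06,0,0,0],[0,0.02,-0.1,0,0,0],[0,0.03,-0.14,0,0,0],[0,0.03,-0.14,0,0,0]]]'
python3 - <<'E'
from h import *
w=env.read_camera('wrist'); cv2.imwrite('pics/w5.png',w['img'])
g=np.array([.435,.333])
for yaw in (-.0188,.34,.34+np.pi/2-np.pi/2):
  r=pose(.55,yaw); print(yaw,rel([*g,.18],r))
E
```

```text
t: 8.07
ee_pos: [0.5338, 0.0999, 0.1958]
tcp_rot: [2.133, 2.093, 0.216]
ft_force: [0.3, -0.8, -3.3]
finger_gap: 0.0326
-0.0188 (array([ 0.232, -0.102, -0.007]), array([-0.349,  0.   ,  0.   ]))
0.34 (array([ 0.232, -0.102, -0.007]), array([-0.345,  0.133, -0.335]))
0.3400000000000001 (array([ 0.232, -0.102, -0.007]), array([-0.345,  0.133, -0.335]))
```

View pics/w5.png

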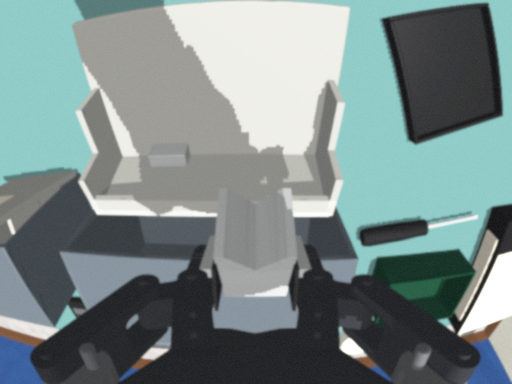

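Picture: V-block held with groove (255,230) toward the camera; bar stays in the bin (170,155). Carry to the tray.

```bash
python3 -m crank '[[[0.04,-0.018,-0.01,0,0,0],[0.08,-0.036,-0.01,-0.07,0.03,-0.07],[0.12,-0.053,-0.01,-0.14,0.053,-0.134],[0.16,-0.07,-0.01,-0.21,0.08,-0.2],[0.2,-0.088,-0.01,-0.28,0.106,-0.27],[0.232,-0.102,-0.007,-0.345,0.133,-0.335],[0.232,-0.102,-0.007,-0.345,0.133,-0.335],[0.232,-0.102,-0.007,-0.345,0.133,-0.335]]]'
python3 - <<'E'
from h import *
s=env.state(); print(np.round(s['joint_positions'],2),s['ft_force'])
c=env.read_camera('side'); t=env.read_camera('top')
o=np.hstack([cv2.resize(c['img'][80:230,180:330],(400,400),interpolation=2),cv2.resize(t['img'][110:240,80:210],(400,400),interpolation=2)])
cv2.imwrite('pics/s6.png',o)
for z in(.06,.025,.016): print(z,rel([.435,.333,z],pose(.55,.34)))
E
```

```text
t: 9.12
ee_pos: [0.4348, 0.3323, 0.1786]
tcp_rot: [1.592, 2.25, 0.63]
ft_force: [0.4, 0.1, -3.8]
finger_gap: 0.033
[-0.97  0.13  0.04  2.27  0.84  0.39  0.25] [ 0.3566119   0.11871329 -3.7711747 ]
0.06 (array([ 0.001, -0.063,  0.102]), array([-0.001,  0.001, -0.002]))
0.025 (array([ 0.001, -0.081,  0.132]), array([-0.001,  0.001, -0.002]))
0.016 (array([ 0.001, -0.086,  0.139]), array([-0.001,  0.001, -0.002]))
```

View pics/s6.png

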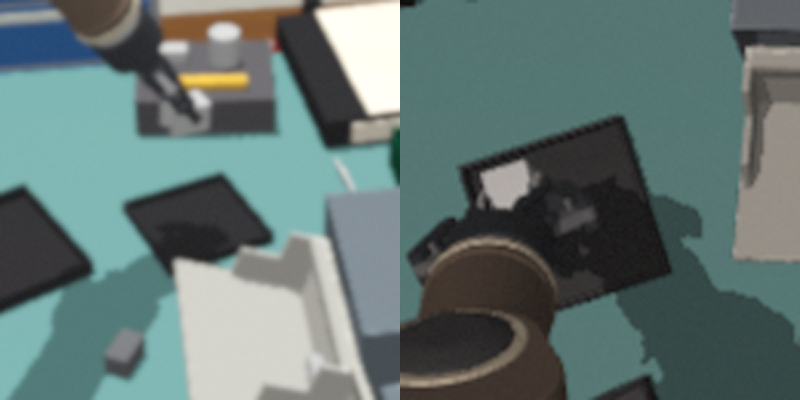

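Picture: block level in the gripper (left half (188,110)), above the smaller tray. Lower.

```bash
python3 -m crank '[[[0,-0.02,0.035,0,0,0],[0,-0.04,0.07,0,0,0],[0,-0.06,0.1,0,0,0],[0,-0.07,0.115,0,0,0],[0,-0.078,0.127,0,0,0],[0,-0.078,0.127,0,0,0]]]'
```

```text
t: 9.98
ee_pos: [0.4354, 0.33, 0.0284]
tcp_rot: [1.596, 2.248, 0.626]
ft_force: [-0.8, -0.3, -3.4]
finger_gap: 0.0328
```

```bash
python3 -m crank '[[[0,-0.003,0.004,0,0,0],[0,-0.003,0.004,0,0,0],[0,-0.005,0.0075,0,0,0],[0,-0.005,0.0075,0,0,0]]]'
```

```text
t: 10.48
ee_pos: [0.4361, 0.3306, 0.021]
tcp_rot: [1.595, 2.246, 0.63]
ft_force: [-2.2, -1.9, 8.3]
finger_gap: 0.033
```

Contact at the floor (vertical force jumped −3.4 → +8.3 N). Release and back off.

```bash
python3 -m crank '[[[0,0,0,0,0,0],[0,0,0,0,0,0],[0,0,0,0,0,0],[0,0,-0.01,0,0,0],[0,0,-0.03,0,0,0],[0,0,-0.07,0,0,0],[0,0,-0.12,0,0,0],[0,0,-0.17,0,0,0],[0,0,-0.17,0,0,0]]]' 0.4
python3 - <<'E'
from h import *
s=env.state(); c=env.read_camera('side'); t=env.read_camera('top'); w=env.read_camera('wrist')
o=np.hstack([cv2.resize(c['img'][110:200,210:300],(400,400),interpolation=2),cv2.resize(w['img'],(400,300))[[*range(300)]+[299]*100]])
cv2.imwrite('pics/s7.png',o)
def blob(c,roi):
    m=np.zeros(c['img'].shape[:2],np.uint8); x0,y0,x1,y1=roi; m[y0:y1,x0:x1]=(c['img'][y0:y1,x0:x1].min(2)>110)*255
    cs,_=cv2.findContours(m,0,2); return [(cv2.minAreaRect(k)[0],cv2.contourArea(k)) for k in cs if cv2.contourArea(k)>15]
b=blob(c,(230,148,280,180)); print(b,[onz(c,x[0],.035) for x in b]); print(s['ft_force'])
E
```

```text
t: 11.6
ee_pos: [0.3507, 0.3019, 0.1673]
tcp_rot: [1.595, 2.249, 0.632]
ft_force: [-0.1, 0.0, 0.8]
finger_gap: 0.0598
[((234.5, 176.0), 35.5), ((262.0, 175.5), 90.5), ((250.85003662109375, 160.0500030517578), 211.5), ((273.5, 154.5), 75.5), ((238.0, 150.5), 35.5)] [array([0.36550874, 0.24456202, 0.035     ]), array([0.4556457 , 0.23478836, 0.035     ]), array([0.42777605, 0.32117759, 0.035     ]), array([0.508972  , 0.34119341, 0.035     ]), array([0.38865365, 0.38097723, 0.035     ])]
[-0.10088139  0.0033752   0.8256086 ]
```

View pics/s7.png

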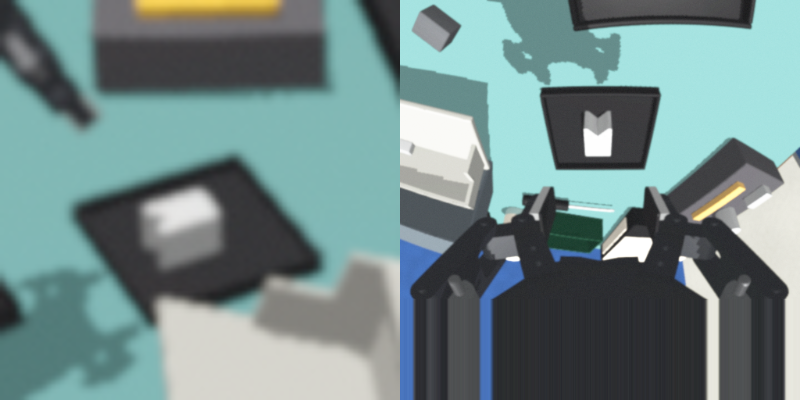

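The block lies flat near the middle of the smaller tray (side crop (180,228)), about (0.43, 0.32), and the gripper is clear of everything.

```bash
python3 -c "
from rig import env
print(env.finish_job())"
```

```text
the job is handed in; nothing more can be done
None
```

The V-block is lying flat in the smaller black tray, and the job was handed in at about 12 s of the 61 s allowed.

- **Tilting:** I hooked the shut fingers behind the wide bin's lip and pulled. The pictures show the bin right forward with the V-block still in it. I had no reading of the tilt angle itself.
- **Grasping:** I took the V-block by its flat sides, with the finger gap at 33 mm on the 34 mm piece. The wrist showed about 3.5 N of weight on lifting, and the plain bar stayed in the bin.
- **Placing:** I lowered the block until the vertical force went from −3.4 N to +8.3 N, about 12 N of floor contact, and only then opened the fingers.
- **Last checks:** The block is at about (0.43, 0.32), and the tray's centre measured (0.435, 0.333). The gripper is clear and the wrist force is near zero.
- **What disagreed:** My position fixes on the block in the bin differed from each other by 5–10 mm. I split the difference, and the grasp held.

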